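# Hang the driver on the sprung balancer hook and park it over the bracket

## Robot

A 6-joint arm with a two-finger parallel gripper is mounted at the origin on a cart in front of the work surface, level with it; the furniture and walls round the work are solid. World frame = base frame: x ahead of the robot, y to its left, z up, the work surface at z = 0. Lengths are in m, angles in rad, forces in N, time in s.
With the tool pointing down it reaches from about 0.35 to 0.925 m from the base axis. Payload 6.4 kg.
Tool frame: the origin (TCP) lies midway between the tips of the shut fingers; the grasp point (between the pads) lies 19 mm behind it; z points along the fingers, y is the line along which they close (so a half turn about z gives the same grasp; the last joint's range is limited). The gripper opens to 85 mm and grips with 20 to 120 N. Pads are 22 mm wide; open, the fingers measure 114 mm over their backs; the gripper's body (76 mm by 85 mm) begins 54 mm behind the grasp point. The pads swing forward as they close: fully open they stand 13 mm farther back than shut.
Start: joints at [-1.517, 0.245, 1.558, -0, 1.339, -0.174], TCP at [0.147, -0.633, 0.231] pointing down, gripper open.
Joint ranges: [-3.13, 3.13], [-1.02, 2.26], [0.13, 2.54], [-0.95, 4.09], [0.21, 2.88], [-2.74, 2.74]. Speed limits (rad/s): [2.57, 2.57, 3.14, 3.14, 3.14, 3.14].

## Interface

Orientations are given as a unit quaternion [w, x, y, z].
In Python, from cell import arm, viewer, job, search_frame, silhouettes, mark_of gives the robot as it stands.
- The arm moves only by the tool arm_command, never from a script. Its argument "deltas" is a list that holds one entry, the list of rows, each a list of 6 numbers: the shift along the tool's x, y, z in cm, then the turn, a rotation vector about the tool's x, y, z in degrees. In form: [[[tx, ty, tz, ax, ay, az], ...]]. A call has 1 to 8 rows; each row is the pose to reach, as a shift and turn from the pose commanded when the call began, along the tool's axes at that moment; what a row does not reach only later rows make up. A row lasts 1/12 s, in which the tool goes at most 41.7 mm and 7.16 degrees, less where a joint would pass 70% of its speed; a pose out of reach is approached as far as the arm can. A call with a gripper value outside its range is refused whole. "jaw" is the closure, from 0 (fully open) to 1 (shut), set as the call begins (left out, the last holds). The fingers move at their own pace and stop on an object; the grip force is fixed at half the most. Time passes only in rows, so rows that repeat a pose let the fingers close. It gives the time, the measured TCP pose, the force, the opening and the grip force at its end, in the units of the state.
- arm.get_state(): the state, without advancing time (a new reading comes with each control period).
- viewer.read_camera(name): name is "side" or "top" or "wrist"; returns a dict with "color" (480x640x3 uint8, red, green, blue), "fx", "fy", "cx", "cy" (pixels), "T" (4x4, takes a point from camera to world coordinates); the wrist camera has in their place "hand_eye" (4x4, takes a point from camera to tool coordinates, whose origin is the TCP and whose axes are the flange's). Camera axes: x right, y down, z forward; pixel columns grow to the right and rows downward; lengths in m; the calibration is good to about 2 mm. A picture is of the moment at which its call begins: read the wrist's pose just before it. There is no depth.
- job.sign_off(): hands the job in; it is judged then, once.
Trained networks look in a picture, given as the dict that the camera call returned (one of the last four; its "shot" number tells which), for a name from the list of things; names that differ only in an ending like _2 or _b are one class to them, and where a whole thing is asked for, a point or a joint stands for the part that bears it (a point fixed in the world has none). Each returns a list of dicts, best first, with "score" (0 to 1); they miss things now and then, are a little off and sometimes report something else, mostly with a low value. They report only what shows in the picture. A call takes as long as a camera call.
- search_frame(picture, query): "box" ([left, top, right, bottom] in pixels, round what is visible of it).
- silhouettes(picture, query): "mask" (480x640 bool, what is visible of it) and "box" ([left, top, right, bottom] in pixels, round what is visible of it).
- mark_of(picture, query): "pixel" ([row, column] in pixels: a listed point, or the origin of a listed thing).
The state is a dict: "t": time; "qpos": joint angles; "qd": joint speeds; "joint_torque": joint torques, N m; "tool_pos": TCP position; "ee_rot": TCP orientation; "contact_force": force on the tool from outside, world axes, zero at the start; "ft_torque": the same for the moment, N m; "gripper_width": opening from 0.0 (shut) to 1.0 (fully open); "grip_force": force on a finger pad.
Only numpy, scipy, OpenCV 4.12 (cv2) and the standard library are available. Lean on these libraries where they do the work, as an engineer would, in place of code of your own. Each camera call takes 0.05 s, during which the arm holds its last target. There are 200 camera calls.

## Task

Hang the small driver on its spring balancer, ready for the bracket's screws: pull the balancer's sprung hook down, swing it under the wire bail of the driver in the holster, and let the hook rise under control with the driver on it until it is fully up. Swing the jib round and leave the driver hanging still with its bit over the middle of the bracket's foot. Never let the hook fly up by itself, and leave the loose things on the table where they are.

Things in the scene. Friction and masses are not known exactly. Their poses are not given: they have to be found in the camera images.
- holster (a point): Centre of the holster ring's top, 68 mm up: grey ring 47 mm outside, 28 mm bore, 20 mm high, carrying the driver by its shoulder, on a 13 mm bar from the stand's column. Fixed. Its frame is the stand's: z up, -x towards the robot within 0.2 rad; the column's axis is at (+0.1492, -0.0815) from here in it. Column 30 mm thick, 0.55 m high, on a cast foot 136 mm across.
- jib (a joint): Swing of the jib about the column, rad, anticlockwise from above; range -0.75 to 0.95. At q the hook's rod stands at (-0.17 cos q, -0.17 sin q) from the column's axis, in the holster's frame; over the holster at -0.50. Light friction (0.1 N m); it stays where it is left. Jib: bar 22 mm thick, 0.505 m up, with the balancer's upright spring tube (29 mm thick, 0.45 to 0.64 m up) at its end.
- hook (a joint): How far the balancer's rod with grip and hook is drawn down, m: 0 fully up (where its spring holds it) to 0.125. The spring pulls up with 6 to 7 N; less the rod's weight that is about 5 N empty, 1 to 3 N with the driver on. The rod, 8.4 mm thick, slides straight up and down and does not turn in the jib. Let go when drawn down, it flies up.
- hook_grip (a point): Middle of the black rubber grip round the rod: upright sleeve 23 mm thick (27 mm at its rims), 40 mm high; 339 mm above the table when up. Rod and spring tube (lower end 111 mm above this point) stand straight over it, so take it from the robot's side with the fingers tilted 30 to 45 degrees from vertical, closing across the rod. z up, y as for hook_seat.
- hook_seat (a point): Where a bar lies once seated in the hook: on the rod's axis, 58 mm below hook_grip, 281 mm above the table when up. Hook of 6 mm wire in the y-z plane: bottom 8.5 mm below, point at y +16.5 mm rising 13.5 mm above, back at y -15.5 mm. y: the side it opens to, square to the jib, robot's left. A bar over the point within 9 mm of the rod's axis drops in as the hook rises.
- driver: Small upright electric driver, loose, about 0.3 kg: grey body 34 mm thick, 90 mm long, with rubber rings; shoulder 55 mm above the bit's tip, black cap at 150 mm, a wire bail on top; 192.5 mm in all. Origin at the bit's tip, z up along it; the bail is an arch in its x-z plane. Hung up, a swing dies away in 2 to 3 s.
- driver_bail (a point): Middle of the bail's top bar, 190 mm from the bit's tip, 203 mm above the table in the holster. 5 mm steel wire; straight for 12 mm along the driver's x, then down to two legs with 25 mm free between them; underside 37.5 mm above the cap. In the holster the bar points to the column within 0.2 rad, so the hook can pass through sideways.
- driver_tip (a point): Tip of the driver's bit, the driver's lowest point.
- work_point (a point): Middle of the bracket's foot on its upper face, 19 mm above the table. Bent bracket (foot 36 x 50 mm, two black screw heads, one leg 40 mm high) between pins and a clamp on a fixed aluminium plate 110 x 90 x 14 mm; highest point 54 mm. It lies under the hook's sweep, 170 mm from the column's axis, right of the holster as seen by the robot.
- loupe: Bystander: black eye loupe 37 mm wide, 30 mm high; leave it.
- hex_key: Bystander: hex key 67 mm long lying flat; leave it.
- insert_box: Bystander: small carton 55 x 85 x 22 mm; leave it.

How it is judged:
On the way, in this order (a step that is already met when the one before it is completed fails the run):
1. the hook is drawn down at least 60 mm while the driver is still in the holster (value of joint hook above 0.06 m and distance between driver_tip and holster below 0.065 m), for 0.1 s.
2. the driver hangs in the hook, its bit above the holster's ring (distance between driver_bail and hook_seat below 0.012 m and height (world z) of driver_tip above 0.074 m), for 0.2 s.
At the end, for the whole second after the job is handed in: The driver hangs by its bail in the hook (bar within 12 mm of its seat), upright within 7 degrees and still (under 30 mm/s); the hook is fully up (within 10 mm), and the bit's tip is within 20 mm, seen from above, of the middle of the bracket's foot (horizontal distance between driver_tip and work_point below 0.02 m and value of joint hook below 0.01 m and distance between driver_bail and hook_seat below 0.012 m and height (world z) of driver_tip above 0.08 m and angle between driver's own z axis and vertical below 0.12 rad and linear speed of driver below 0.03 m/s); the robot touches nothing.
It fails at once if the hook flies up (faster than 0.6 m/s) (velocity of joint hook below -0.6 m/s).
It fails at once if a loose bystander (loupe, hex key, carton) is shifted by more than 20 mm (distance of any of loupe, hex_key, insert_box from where it was at the start of the episode above 0.02 m).
It also fails if it takes over 58 s, if anything falls off the work surface, if the arm or the gripper's body presses on something with over 40 N, if the wrist force passes 120 N, or if a joint passes its speed limit or range.

## Working session

There is one attempt and no reset: what is moved stays moved. The work goes in short steps, Python scripts to look and compute and a tool call to move; the robot and the scene stay as the last step left them, time stands still between calls to the robot, and variables do not carry over. Pictures are saved under pics/ and viewed, at most 10 in all, crops included, and the job is handed in when it is done.

Besides the shell and the picture viewer there is one more tool, called after "Request:" as a command line: name --argument value ..., lists and objects as JSON in quotes. arm_command: Moves the arm, as the interface text tells. Its arguments: {"type":"object","properties":{"deltas":{"type":"array"},"jaw":{"type":"number"}},"required":["deltas"]}

```bash
mkdir -p pics; ls; cat > h.py <<'E'
import numpy as np, cv2
from cell import arm, viewer, job, search_frame, silhouettes, mark_of
from scipy.spatial.transform import Rotation as R
def rot(q): return R.from_quat([q[1],q[2],q[3],q[0]])
def cam(n):
    s=arm.get_state(); p=viewer.read_camera(n)
    if n=="wrist":
        T=np.eye(4);T[:3,:3]=rot(s["ee_rot"]).as_matrix();T[:3,3]=s["tool_pos"];p["T"]=T@p["hand_eye"]
    return p
def ray(p,px):
    d=p["T"][:3,:3]@np.array([(px[1]-p["cx"])/p["fx"],(px[0]-p["cy"])/p["fy"],1.]);return p["T"][:3,3],d/np.linalg.norm(d)
def atz(p,px,z):
    o,d=ray(p,px);return o+d*(z-o[2])/d[2]
def proj(p,X):
    c=np.linalg.inv(p["T"])@np.append(X,1);return [p["fy"]*c[1]/c[2]+p["cy"],p["fx"]*c[0]/c[2]+p["cx"]]
def tri(*pr):
    A=0;b=0
    for p,px in pr:
        o,d=ray(p,px);M=np.eye(3)-np.outer(d,d);A=A+M;b=b+M@o
    return np.linalg.solve(A,b)
def save(p,n): cv2.imwrite("pics/"+n,p["color"][:,:,::-1])
E
python3 - <<'E'
from h import *
np.set_printoptions(precision=4,suppress=True)
Z=dict(holster=.068,hook_grip=.339,hook_seat=.281,driver_bail=.203,driver_tip=.013,work_point=.019,loupe=0,hex_key=0,insert_box=0)
P={}
for n in("side","top"):
    p=cam(n);save(p,n+"0.png");print(n,p["T"][:3],p["fx"])
    for k in Z:
        m=mark_of(p,k)
        for r in m[:2]: print(k,np.array(r["pixel"]),round(r["score"],2),atz(p,r["pixel"],Z[k]))
        if m:P[n,k]=(p,m[0]["pixel"])
for k in Z:
    if ("side",k) in P and ("top",k) in P: print("tri",k,tri(P["side",k],P["top",k]))
print(arm.get_state())
E
```

```text
pics
side [[-0.998   0.0361 -0.0515  0.6246]
 [ 0.0621  0.4314 -0.9     0.6414]
 [-0.0103 -0.9014 -0.4328  0.6063]] 621.6479891701075
holster [341.1 301.5] 0.79 [ 0.6159 -0.155   0.068 ]
hook_grip [154.3 339.9] 0.98 [ 0.5509 -0.2283  0.339 ]
hook_seat [195.8 337.9] 0.68 [ 0.5552 -0.2123  0.281 ]
driver_bail [259.1 303.2] 0.79 [ 0.6096 -0.1649  0.203 ]
driver_tip [366.5 299.3] 0.56 [ 0.6205 -0.1658  0.013 ]
work_point [307.8 348.6] 0.93 [ 0.5265 -0.3279  0.019 ]
loupe [397.1 331.3] 0.83 [ 0.5743 -0.1035  0.    ]
hex_key [377.8 385. ] 0.63 [ 0.4869 -0.1438  0.    ]
top [[-0.0061 -0.9937  0.1116  0.5095]
 [-1.      0.0069  0.0068 -0.2323]
 [-0.0075 -0.1116 -0.9937  1.0485]] 470.40110307918144
holster [246.8 287.9] 0.57 [ 0.6172 -0.1576  0.068 ]
hook_grip [270.6 315.4] 0.46 [ 0.551  -0.2198  0.339 ]
hook_seat [269.9 315.2] 0.52 [ 0.5556 -0.2185  0.281 ]
hook_seat [249.6 293.6] 0.43 [ 0.5891 -0.1832  0.281 ]
driver_bail [243.  285.5] 0.63 [ 0.6093 -0.1635  0.203 ]
driver_tip [268.3 317. ] 0.5 [ 0.5751 -0.2176  0.013 ]
work_point [288.  363.7] 0.56 [ 0.5311 -0.3192  0.019 ]
loupe [272.3 26
[... 162 characters left out ...]
0.3416]
tri hook_seat [ 0.5552 -0.2184  0.2787]
tri driver_bail [ 0.6094 -0.1636  0.2036]
tri driver_tip [ 0.599  -0.2181 -0.0276]
tri work_point [ 0.5292 -0.3185  0.0249]
tri loupe [ 0.571  -0.1073 -0.0035]
{'t': 1.0, 'qpos': array([-1.5171,  0.2451,  1.5578,  0.    ,  1.3387, -0.1741]), 'qd': array([-0.0011,  0.001 , -0.0004, -0.0014, -0.0017,  0.0012]), 'joint_torque': array([  0.0003, -42.9519, -32.6429,  -0.0001,   0.0005,   0.    ]), 'tool_pos': array([ 0.1468, -0.6332,  0.2313]), 'ee_rot': array([0.    , 0.9935, 0.1137, 0.    ]), 'contact_force': array([-0.0962, -0.9606, -0.0488]), 'ft_torque': array([-0.0447,  0.0244,  0.051 ]), 'grip_force': 0.0, 'gripper_width': 0.9995692296937804}
```

View pics/side0.png

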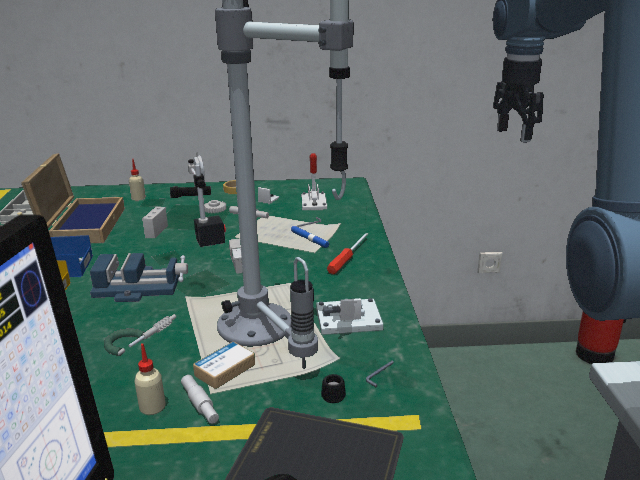

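View pics/top0.png

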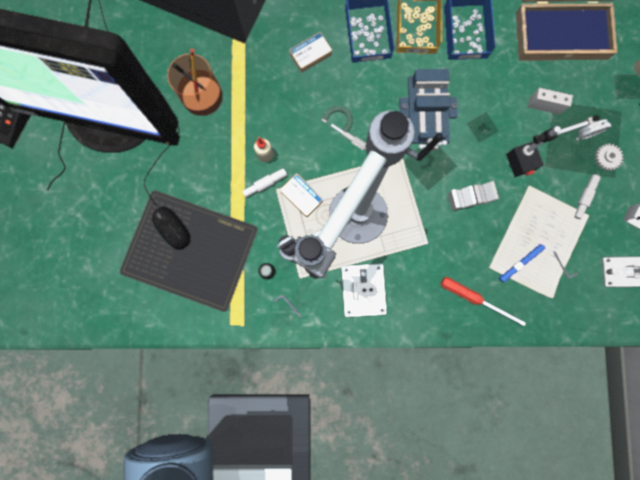

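The side view shows the hook rod at column ~340, rows 75–195, clear on the robot's side, with the driver in the holster at (300, 300) and the bracket plate at (348, 312). The top view agrees, with the holster under the jib end at about (300, 250) and the plate at (364, 290).

```bash
cat >> h.py <<'E'
np.set_printoptions(precision=3,suppress=True)
def pose(az,th,flip):  # az deg approach heading, th tilt from vertical
    a,t=np.radians([az,th]);r=np.array([np.cos(a),np.sin(a),0]);l=np.array([-r[1],r[0],0]);z=np.sin(t)*r-np.cos(t)*np.array([0,0,1.])
    y=-l if flip else l
    return np.column_stack([np.cross(y,z),y,z])
def plan(p,Rt):
    s=arm.get_state();Rc=rot(s["ee_rot"])
    print("cm",Rc.inv().apply(np.array(p)-s["tool_pos"])*100,"deg",np.degrees((Rc.inv()*R.from_matrix(Rt)).as_rotvec()))
E
python3 - <<'E'
from h import *
p=cam("wrist");print(p["hand_eye"])
for f in(0,1):
    Rt=pose(-24,45,f);print(f,Rt);G=np.array([.553,-.219,.339]);plan(G-.12*Rt[:,2],Rt)
from scipy.optimize import least_squares
P=np.array([[.6166,-.1574],[.5535,-.219],[.529,-.3185]])
print(least_squares(lambda c:np.linalg.norm(P-c,axis=1)-.17,[.7,-.3]).x)
E
```

```text
[[-0.001 -0.946 -0.324  0.084]
 [ 1.    -0.001 -0.     0.001]
 [ 0.    -0.324  0.946 -0.142]
 [ 0.     0.     0.     1.   ]]
0 [[-0.646  0.407  0.646]
 [ 0.288  0.914 -0.288]
 [-0.707  0.    -0.707]]
cm [ 42.153 -36.292 -19.256] deg [ -55.365  -18.549 -133.662]
1 [[ 0.646 -0.407  0.646]
 [-0.288 -0.914 -0.288]
 [ 0.707 -0.    -0.707]]
cm [ 42.153 -36.292 -19.256] deg [-14.536  43.389  35.101]
[ 0.699 -0.306]
```

Request:
arm_command --deltas '[[[21,-18,-12,0,0,-56],[21,-18,-12,0,0,-56],[21,-18,-12,0,0,-56],[21,-18,-12,0,0,-56],[21,-18,-12,0,0,-56],[21,-18,-12,0,0,-56],[21,-18,-12,0,0,-56],[21,-18,-12,0,0,-56]]]' --jaw 0

```text
t: 1.72
tool_pos: [0.3135, -0.4077, 0.3552]
ee_rot: [0.003, 0.821, 0.571, 0.0]
contact_force: [0.7, -0.3, 0.3]
gripper_width: 0.999
grip_force: 0.0
```

```bash
python3 - <<'E'
from h import *
Rt=pose(-24,45,0);G=np.array([.553,-.219,.339]);plan(G-.12*Rt[:,2],Rt);s=arm.get_state();print(s["qpos"],s["tool_pos"],s["t"])
Rd=pose(-24,0,0);plan(G-.12*Rt[:,2],Rd)
E
```

```text
cm [26.545  7.444 -6.903] deg [-33.662 -35.642 -81.538]
[-1.137 -0.16   1.752  0.001  1.544 -0.781] [ 0.314 -0.408  0.355] 1.7167
cm [26.545  7.444 -6.903] deg [  0.101   0.344 -86.371]
```

Request:
arm_command --deltas '[[[18,5,-6,-10,-10,-57],[18,5,-6,-10,-10,-57],[18,5,-6,-10,-10,-57],[18,5,-6,-10,-10,-57],[18,5,-6,-10,-10,-57],[18,5,-6,-10,-10,-57],[18,5,-6,-10,-10,-57],[18,5,-6,-10,-10,-57]]]'

```text
t: 2.38
tool_pos: [0.4223, -0.2593, 0.4118]
ee_rot: [0.115, 0.456, 0.882, -0.021]
contact_force: [-1.2, -1.1, 0.4]
gripper_width: 1.001
grip_force: 0.0
```

```bash
python3 - <<'E'
from h import *
Rt=pose(-24,45,0);G=np.array([.553,-.219,.339]);plan(G-.12*Rt[:,2],Rt);s=arm.get_state();print(s["qpos"],s["tool_pos"],s["t"])
E
```

```text
cm [ 2.742  8.755 -1.26 ] deg [-11.449 -30.385 -28.566]
[-0.797 -0.366  1.832  0.032  1.444 -1.414] [ 0.422 -0.259  0.412] 2.3833
```

Request:
arm_command --deltas '[[[2.7,8.8,-1.3,-11.4,-30.4,-28.6],[2.7,8.8,-1.3,-11.4,-30.4,-28.6],[2.7,8.8,-1.3,-11.4,-30.4,-28.6],[2.7,8.8,-1.3,-11.4,-30.4,-28.6],[2.7,8.8,-1.3,-11.4,-30.4,-28.6],[2.7,8.8,-1.3,-11.4,-30.4,-28.6],[2.7,8.8,-1.3,-11.4,-30.4,-28.6],[2.7,8.8,-1.3,-11.4,-30.4,-28.6]]]'

```text
t: 3.05
tool_pos: [0.4754, -0.1859, 0.4235]
ee_rot: [0.372, 0.197, 0.903, -0.08]
contact_force: [0.2, 0.3, -0.3]
gripper_width: 1.001
grip_force: 0.0
```

```bash
python3 - <<'E'
from h import *
Rt=pose(-24,45,0);G=np.array([.553,-.219,.339])
p=cam("wrist");save(p,"w1.png")
for k,z in(("hook_grip",.339),("hook_seat",.281),("driver_bail",.203),("holster",.068),("work_point",.019)):
    for r in mark_of(p,k)[:1]:
        X=G if k[:4]=="hook" else None
        o,d=ray(p,r["pixel"]);print(k,r["pixel"],round(r["score"],2),atz(p,r["pixel"],z))
print("expected px grip",proj(p,G),"seat",proj(p,G-[0,0,.058]))
plan(G+.016*Rt[:,2],Rt);s=arm.get_state();print(s["qpos"],s["tool_pos"],s["t"],s["contact_force"])
E
```

```text
hook_grip [237.0, 324.8] 0.73 [ 0.555 -0.222  0.339]
hook_seat [170.1, 323.7] 0.7 [ 0.55  -0.221  0.281]
driver_bail [127.3, 403.6] 0.65 [ 0.614 -0.164  0.203]
holster [40.6, 393.1] 0.88 [ 0.618 -0.164  0.068]
work_point [6.1, 235.8] 0.89 [ 0.533 -0.327  0.019]
expected px grip [np.float64(235.2809234487025), np.float64(327.9656193181495)] seat [np.float64(171.6446796812555), np.float64(327.4597568253226)]
cm [ 0.142  0.165 13.537] deg [-0.295 -0.127 -0.362]
[-0.688 -0.667  2.119  0.229  0.936 -1.895] [ 0.477 -0.186  0.425] 3.35 [ 0.394 -0.965 -0.181]
```

View pics/w1.png

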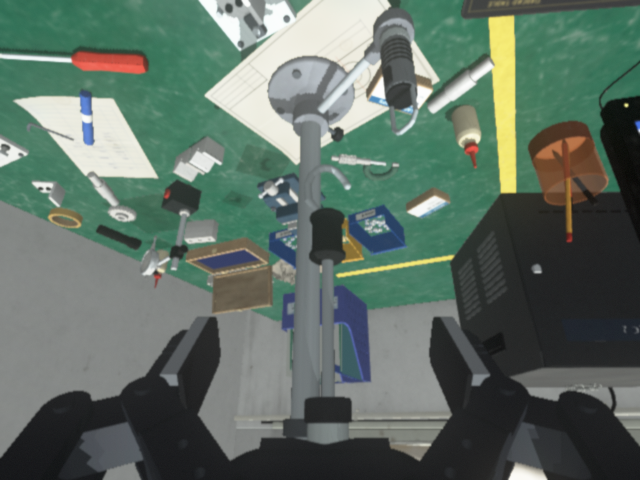

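The wrist view (upside down) has the grip at (324, 237), the hook at (330, 175) and the driver bail at (404, 127). The grip matches my estimate within 3 px, so I advance.

Request:
arm_command --deltas '[[[0.1,0.1,3,0,0,0],[0.1,0.1,6,0,0,0],[0.1,0.1,9,0,0,0],[0.1,0.1,11,0,0,0],[0.1,0.1,12.5,0,0,0],[0.1,0.1,13.6,0,0,0],[0.1,0.1,13.6,0,0,0]]]'

```text
t: 3.93
tool_pos: [0.5637, -0.2243, 0.3238]
ee_rot: [0.371, 0.196, 0.904, -0.079]
contact_force: [-0.2, -0.5, -0.4]
gripper_width: 0.998
grip_force: 0.0
```

```bash
python3 - <<'E'
from h import *
G=np.array([.553,-.219,.339])
p=cam("wrist");q=cam("side")
for k in("hook_grip","hook_seat"):
  for c in(p,q):
    print(k,[(r["pixel"],round(r["score"],2)) for r in mark_of(c,k)[:1]],proj(c,G-[0,0,.058*(k=="hook_seat")]))
s=arm.get_state();print(s["qpos"],s["tool_pos"],s["t"],s["contact_force"])
v=np.vstack([p["color"][150:480,100:540],q["color"][0:240,200:640]])
cv2.imwrite("pics/c1.png",v[:,:,::-1])
E
```

```text
hook_grip [([349.7, 324.3], 0.63)] [np.float64(349.04954930679594), np.float64(326.8148134083029)]
hook_grip [([154.0, 340.3], 0.68)] [np.float64(156.25598037890887), np.float64(339.0051623767099)]
hook_seat [([219.5, 323.2], 0.74)] [np.float64(219.6407182465728), np.float64(326.1041082027396)]
hook_seat [([193.0, 339.4], 0.91)] [np.float64(194.15181110691822), np.float64(339.01342756695595)]
[-0.626 -0.333  2.075  0.237  0.638 -1.904] [ 0.563 -0.224  0.328] 4.2333 [-0.686 -0.069  0.051]
```

View pics/c1.png

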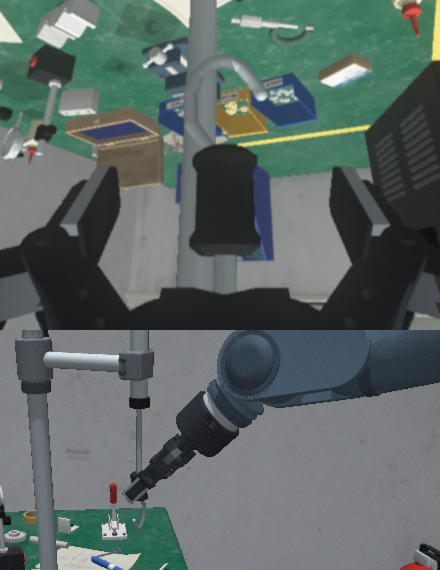

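The grip sits between the open pads (centre of crop at (227, 200)), and the side view shows the fingers straddling it. Closing.

Request:
arm_command --deltas '[[[0,0,0,0,0,0],[0,0,0,0,0,0],[0,0,0,0,0,0],[0,0,0,0,0,0],[0,0,0,0,0,0],[0,0,0,0,0,0],[0,0,0,0,0,0],[0,0,0,0,0,0]]]' --jaw 1

```text
t: 4.9
tool_pos: [0.5631, -0.2241, 0.3271]
ee_rot: [0.373, 0.196, 0.903, -0.08]
contact_force: [-5.0, 1.8, 2.8]
gripper_width: 0.252
grip_force: 58.4
```

```bash
python3 - <<'E'
from h import *
s=arm.get_state();print(s);Rm=rot(s["ee_rot"]).as_matrix();print(Rm.T@[0,0,-10])
E
```

```text
{'t': 4.9, 'qpos': array([-0.626, -0.332,  2.076,  0.237,  0.639, -1.905]), 'qd': array([ 0.001, -0.   , -0.002, -0.001, -0.   ,  0.001]), 'joint_torque': array([ -0.255, -19.429, -34.915,   0.376,  -2.089,  -0.018]), 'tool_pos': array([ 0.563, -0.224,  0.327]), 'ee_rot': array([ 0.373,  0.196,  0.903, -0.08 ]), 'contact_force': array([-5.001,  1.773,  2.843]), 'ft_torque': array([ 0.317,  0.506, -0.002]), 'grip_force': 58.40890288352966, 'gripper_width': 0.25248755656406285}
[ 7.054 -0.006  7.088]
```

Request:
arm_command --deltas '[[[0.9,0,0.9,0,0,0],[1.9,0,1.9,0,0,0],[2.9,0,2.9,0,0,0],[4.0,0,4.0,0,0,0],[5.1,0,5.1,0,0,0],[6.2,0,6.2,0,0,0],[7.2,0,7.2,0,0,0],[7.2,0,7.2,0,0,0]]]'

```text
t: 5.57
tool_pos: [0.5631, -0.2242, 0.2239]
ee_rot: [0.373, 0.196, 0.903, -0.081]
contact_force: [-4.2, 1.5, 5.0]
gripper_width: 0.25
grip_force: 61.9
```

```bash
python3 - <<'E'
from h import *
p=cam("side");w=cam("wrist")
M={}
for k in("hook_grip","hook_seat","driver_bail"):
  for n,c in(("s",p),("w",w)):
    m=mark_of(c,k)[:1]
    if m: M[n,k]=(c,m[0]["pixel"]);print(n,k,m[0]["pixel"],round(m[0]["score"],2))
  if("s",k) in M and("w",k) in M: print(tri(M["s",k],M["w",k]))
s=arm.get_state();print(s["tool_pos"],s["contact_force"],s["gripper_width"],s["t"])
v=np.vstack([w["color"][0:400,100:540],p["color"][130:330,200:640]])
cv2.imwrite("pics/c2.png",v[:,:,::-1])
E
```

```text
s hook_grip [222.2, 340.5] 0.67
w hook_grip [340.5, 321.4] 0.8
[ 0.551 -0.22   0.236]
s hook_seat [257.4, 340.7] 0.62
s driver_bail [260.2, 301.7] 0.96
w driver_bail [287.9, 476.6] 0.81
[ 0.612 -0.162  0.204]
[ 0.563 -0.224  0.226] [-5.435  2.671  4.679] 0.2518175655153994 5.9667
```

View pics/c2.png

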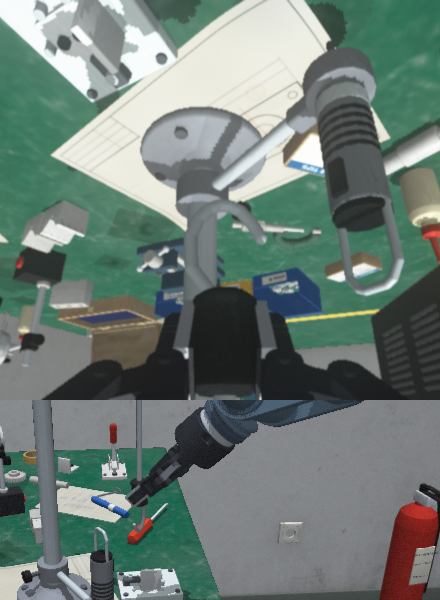

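The hook is drawn down, and its seat height is about 178 mm. The bail is at (477, 288) in the wrist picture, and the hook point faces it. Next I swing halfway along the arc, turning the gripper with the jib.

```bash
cat >> h.py <<'E'
C0=np.array([.699,-.306])
def arc(degs,dz=0,C=C0,turn=1.):
    s=arm.get_state();Rc=rot(s["ee_rot"]);p0=s["tool_pos"];z=Rc.as_matrix()[:,2];g=p0-.017*z
    for a in degs:
        Q=R.from_euler("z",a,degrees=True);c=np.array([*C,0]);Qt=R.from_euler("z",a*turn,degrees=True)
        Rn=Qt*Rc;p=c+Q.apply(g-c)+.017*Rn.as_matrix()[:,2]+[0,0,dz]
        print(a,np.round(Rc.inv().apply(p-p0)*100,2),np.round(np.degrees((Rc.inv()*Rn).as_rotvec()),1))
E
python3 - <<'E'
from h import *
arc([-3,-6,-9,-12,-15]);s=arm.get_state();print(s["tool_pos"]-.017*rot(s["ee_rot"]).as_matrix()[:,2])
E
```

```text
-3 [-0.08  0.82  0.08] [ 2.1 -0.   2.1]
-6 [-0.2   1.64  0.2 ] [ 4.2 -0.   4.2]
-9 [-0.34  2.44  0.34] [ 6.4 -0.   6.4]
-12 [-0.51  3.23  0.51] [ 8.5 -0.   8.5]
-15 [-0.72  4.01  0.72] [10.6 -0.  10.6]
[ 0.552 -0.219  0.238]
```

Request:
arm_command --deltas '[[[-0.08,0.82,0.08,2.1,0,2.1],[-0.2,1.64,0.2,4.2,0,4.2],[-0.34,2.44,0.34,6.4,0,6.4],[-0.51,3.23,0.51,8.5,0,8.5],[-0.72,4.01,0.72,10.6,0,10.6],[-0.72,4.01,0.72,10.6,0,10.6],[-0.72,4.01,0.72,10.6,0,10.6]]]'

```text
t: 6.55
tool_pos: [0.5911, -0.1912, 0.228]
ee_rot: [0.362, 0.311, 0.869, -0.129]
contact_force: [-2.4, 0.5, 6.1]
gripper_width: 0.251
grip_force: 61.6
```

```bash
python3 - <<'E'
from h import *
p=cam("side");w=cam("wrist");t=cam("top")
M={}
for k in("hook_grip","hook_seat","driver_bail","holster"):
  for n,c in(("s",p),("w",w),("t",t)):
    m=mark_of(c,k)[:1]
    if m: M[n,k]=(c,m[0]["pixel"]);print(n,k,m[0]["pixel"],round(m[0]["score"],2),atz(c,m[0]["pixel"],dict(hook_grip=.237,hook_seat=.179,driver_bail=.203,holster=.068)[k]))
s=arm.get_state();print(s["tool_pos"],s["contact_force"],s["gripper_width"],s["t"],s["qpos"])
print(s["tool_pos"]-.017*rot(s["ee_rot"]).as_matrix()[:,2])
arc([-3,-6,-9,-12,-14])
v=np.vstack([w["color"][0:400,150:590],p["color"][180:380,150:590]])
cv2.imwrite("pics/c3.png",v[:,:,::-1])
E
```

```text
s hook_grip [228.5, 323.1] 0.9 [ 0.578 -0.195  0.237]
w hook_grip [340.6, 323.0] 0.92 [ 0.592 -0.194  0.237]
t hook_grip [258.4, 297.2] 0.44 [ 0.578 -0.187  0.237]
s hook_seat [262.2, 322.3] 0.97 [ 0.58  -0.2    0.179]
w hook_seat [215.9, 323.9] 0.98 [ 0.587 -0.189  0.179]
t hook_seat [290.6, 367.5] 0.41 [ 0.523 -0.313  0.179]
s driver_bail [257.5, 299.8] 0.64 [ 0.614 -0.171  0.203]
w driver_bail [266.0, 406.7] 0.72 [ 0.616 -0.163  0.203]
s holster [337.6, 301.2] 0.83 [ 0.616 -0.165  0.068]
t holster [248.3, 289.3] 0.8 [ 0.614 -0.161  0.068]
[ 0.59  -0.192  0.228] [-1.524  3.632  6.31 ] 0.24925857195407003 7.3 [-0.42  -0.13   2.101 -0.453  0.441 -0.964]
[ 0.581 -0.184  0.24 ]
-3 [-0.08  0.82  0.09] [ 2.1 -0.   2.1]
-6 [-0.2   1.62  0.2 ] [ 4.3 -0.   4.2]
-9 [-0.34  2.42  0.35] [ 6.4 -0.   6.4]
-12 [-0.52  3.21  0.52] [ 8.5 -0.   8.5]
-14 [-0.65  3.73  0.66] [ 9.9 -0.   9.9]
```

View pics/c3.png

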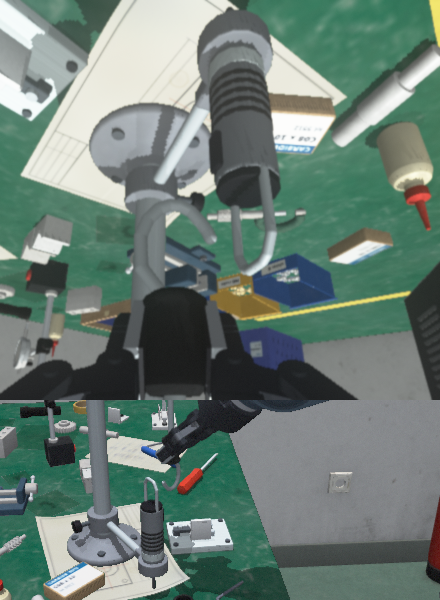

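Crop shows hook (point at ~(210,240)) facing the bail (~(250,265)), well lined up. j4 is drifting toward its limit, so I keep the gripper's heading for the rest of the swing, and I lower it by about 3 mm first.

```bash
python3 - <<'E'
from h import *
arc([0,-2,-4,-6,-8,-10,-12,-13.6],dz=-.0035,turn=0)
E
```

```text
0 [ 0.25 -0.    0.25] [0. 0. 0.]
-2 [0.19 0.59 0.3 ] [0. 0. 0.]
-4 [0.13 1.17 0.37] [0. 0. 0.]
-6 [0.04 1.75 0.45] [0. 0. 0.]
-8 [-0.05  2.33  0.55] [0. 0. 0.]
-10 [-0.16  2.9   0.66] [0. 0. 0.]
-12 [-0.29  3.46  0.79] [0. 0. 0.]
-13.6 [-0.4   3.91  0.9 ] [0. 0. 0.]
```

Request:
arm_command --deltas '[[[0.25,0,0.25,0,0,0],[0.25,0,0.25,0,0,0],[0.19,0.59,0.3,0,0,0],[0.13,1.17,0.37,0,0,0],[0.04,1.75,0.45,0,0,0],[0.04,1.75,0.45,0,0,0],[0.04,1.75,0.45,0,0,0]]]'

```text
t: 7.88
tool_pos: [0.6025, -0.1805, 0.223]
ee_rot: [0.36, 0.312, 0.87, -0.129]
contact_force: [-5.6, 2.0, 5.7]
gripper_width: 0.251
grip_force: 59.7
```

```bash
python3 - <<'E'
from h import *
p=cam("side");w=cam("wrist");M={}
for k in("hook_grip","hook_seat","driver_bail"):
  for n,c in(("s",p),("w",w)):
    m=mark_of(c,k)[:1]
    if m: M[n,k]=(c,m[0]["pixel"]);print(n,k,m[0]["pixel"],round(m[0]["score"],2))
  if("s",k) in M and("w",k) in M: print(tri(M["s",k],M["w",k]))
s=arm.get_state();print(s["tool_pos"],s["contact_force"],s["t"],s["qpos"])
g=s["tool_pos"]-.017*rot(s["ee_rot"]).as_matrix()[:,2];print(g,np.degrees(np.arctan2(*(g[:2]-C0)[::-1])))
arc([-2,-4,-6,-7.5],turn=0)
a=cv2.resize(w["color"][130:330,250:510],None,fx=1.7,fy=1.7);b=cv2.resize(p["color"][205:305,250:380],None,fx=3.4,fy=3.4)[:,:442]
b=cv2.resize(b,(a.shape[1],340))
cv2.imwrite("pics/c4.png",np.vstack([a,b])[:600,:,::-1])
E
```

```text
s hook_grip [234.5, 312.3] 0.59
w hook_grip [343.4, 324.3] 0.74
[ 0.595 -0.176  0.236]
s hook_seat [271.4, 310.7] 0.75
w hook_seat [215.3, 327.7] 0.87
[ 0.599 -0.176  0.176]
s driver_bail [259.5, 302.8] 0.65
w driver_bail [271.5, 373.4] 0.75
[ 0.61  -0.16   0.204]
[ 0.602 -0.181  0.223] [-4.368  3.256  5.661] 8.2833 [-0.385 -0.095  2.078 -0.51   0.449 -0.885]
[ 0.593 -0.173  0.235] 128.54216902492465
-2 [-0.09  0.58  0.09] [0. 0. 0.]
-4 [-0.2   1.15  0.2 ] [0. 0. 0.]
-6 [-0.33  1.72  0.32] [0. 0. 0.]
-7.5 [-0.43  2.14  0.42] [0. 0. 0.]
```

View pics/c4.png

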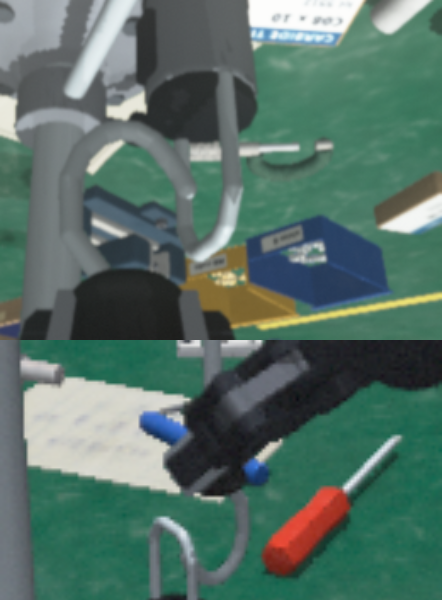

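Wrist crop: the hook point (190,190) is about to pass into the bail arch between its legs. I raise it 2 mm to mid-window and continue.

Request:
arm_command --deltas '[[[-0.14,0,-0.14,0,0,0],[-0.23,0.58,-0.05,0,0,0],[-0.34,1.15,0.06,0,0,0],[-0.47,1.72,0.18,0,0,0],[-0.57,2.14,0.28,0,0,0],[-0.57,2.14,0.28,0,0,0],[-0.57,2.14,0.28,0,0,0]]]'

```text
t: 8.87
tool_pos: [0.6212, -0.1673, 0.2251]
ee_rot: [0.36, 0.312, 0.87, -0.129]
contact_force: [-3.2, 3.5, 6.2]
gripper_width: 0.249
grip_force: 58.8
```

```bash
python3 - <<'E'
from h import *
p=cam("side");w=cam("wrist");M={}
for k in("hook_grip","hook_seat","driver_bail","holster"):
  for n,c in(("s",p),("w",w)):
    m=mark_of(c,k)[:1]
    if m: M[n,k]=(c,m[0]["pixel"]);print(n,k,m[0]["pixel"],round(m[0]["score"],2))
  if("s",k) in M and("w",k) in M: print(tri(M["s",k],M["w",k]))
s=arm.get_state();print(s["tool_pos"],s["contact_force"],s["t"],s["qpos"])
Rm=rot(s["ee_rot"]).as_matrix()
g=s["tool_pos"]-.017*Rm[:,2];print(g,np.degrees(np.arctan2(*(g[:2]-C0)[::-1])),"up",Rm.T@[0,0,1])
a=cv2.resize(w["color"][130:330,250:510],None,fx=1.7,fy=1.7);b=cv2.resize(p["color"][205:305,250:380],(442,260))
cv2.imwrite("pics/c5.png",np.vstack([a,b])[:600,:,::-1])
E
```

```text
s hook_grip [235.2, 296.7] 0.91
w hook_grip [345.9, 323.7] 0.57
[ 0.618 -0.166  0.239]
s hook_seat [273.0, 298.7] 0.68
w hook_seat [216.4, 323.9] 0.87
[ 0.616 -0.164  0.179]
s driver_bail [262.0, 297.5] 0.87
w driver_bail [265.1, 325.1] 0.96
[ 0.618 -0.164  0.2  ]
s holster [339.1, 301.5] 0.66
[ 0.621 -0.167  0.225] [-2.947  4.692  5.161] 9.3667 [-0.344 -0.055  2.037 -0.556  0.468 -0.817]
[ 0.612 -0.16   0.237] 120.78883581521387 up [-0.707  0.    -0.707]
```

View pics/c5.png

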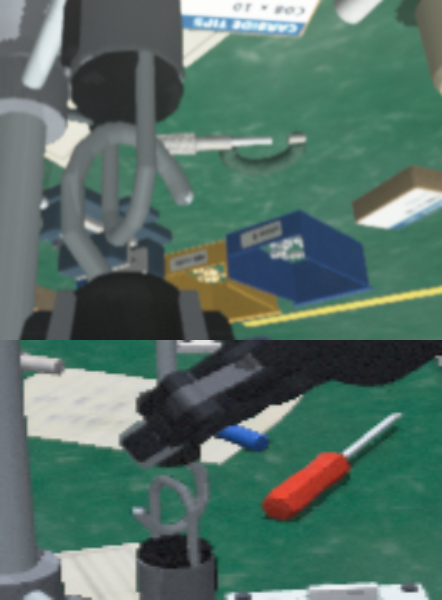

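The hook has passed through the bail, and the bail and seat marks agree to about 2 mm in plan. Now a controlled rise.

Request:
arm_command --deltas '[[[-0.4,0,-0.4,0,0,0],[-0.9,0,-0.9,0,0,0],[-1.3,0,-1.3,0,0,0],[-1.7,0,-1.7,0,0,0],[-2.1,0,-2.1,0,0,0],[-2.5,0,-2.5,0,0,0],[-2.9,0,-2.9,0,0,0],[-2.9,0,-2.9,0,0,0]]]'

```text
t: 10.03
tool_pos: [0.6208, -0.1675, 0.2661]
ee_rot: [0.36, 0.312, 0.87, -0.129]
contact_force: [-1.0, 2.0, 1.8]
gripper_width: 0.246
grip_force: 59.3
```

```bash
cat > chk.py <<'E'
from h import *
p=cam("side");w=cam("wrist");M={}
for k in("hook_grip","hook_seat","driver_bail","driver_tip"):
  for n,c in(("s",p),("w",w)):
    m=mark_of(c,k)[:1]
    if m: M[n,k]=(c,m[0]["pixel"]);print(n,k,m[0]["pixel"],round(m[0]["score"],2))
  if("s",k) in M and("w",k) in M: print(tri(M["s",k],M["w",k]))
s=arm.get_state();print(s["tool_pos"],s["contact_force"],s["t"],s["qpos"])
Rm=rot(s["ee_rot"]).as_matrix()
g=s["tool_pos"]-.017*Rm[:,2];print(g,np.degrees(np.arctan2(*(g[:2]-C0)[::-1])),"up",Rm.T@[0,0,1])
E
python3 chk.py
```

```text
s hook_grip [211.2, 299.2] 0.74
w hook_grip [346.2, 325.1] 0.87
[ 0.613 -0.162  0.279]
s hook_seat [248.6, 300.2] 0.98
w hook_seat [220.5, 323.0] 0.6
[ 0.614 -0.163  0.221]
s driver_bail [245.9, 301.9] 0.87
w driver_bail [216.2, 324.7] 0.72
[ 0.61  -0.159  0.224]
[ 0.621 -0.168  0.265] [-1.172  1.675  2.693] 10.5333 [-0.345 -0.108  2.007 -0.48   0.54  -0.903]
[ 0.611 -0.16   0.277] 120.96152508859568 up [-0.706 -0.    -0.709]
```

The driver is seated, and the upward force has dropped by 3 N. Raising the remaining ~61 mm.

Request:
arm_command --deltas '[[[-0.6,0,-0.6,0,0,0],[-1.2,0,-1.2,0,0,0],[-1.9,0,-1.9,0,0,0],[-2.6,0,-2.6,0,0,0],[-3.3,0,-3.3,0,0,0],[-3.9,0,-3.9,0,0,0],[-4.3,0,-4.3,0,0,0],[-4.3,0,-4.3,0,0,0]]]'

```text
t: 11.2
tool_pos: [0.6206, -0.1676, 0.3262]
ee_rot: [0.359, 0.312, 0.87, -0.129]
contact_force: [-3.4, 4.1, 2.2]
gripper_width: 0.249
grip_force: 63.4
```

```bash
python3 chk.py
```

```text
s hook_grip [170.6, 297.8] 0.97
s hook_seat [208.0, 298.3] 0.63
w hook_seat [220.2, 325.3] 0.69
[ 0.614 -0.162  0.283]
s driver_bail [207.5, 300.0] 0.72
w driver_bail [217.1, 327.2] 0.82
[ 0.612 -0.159  0.284]
s driver_tip [324.7, 300.3] 0.71
[ 0.621 -0.168  0.325] [-3.528  3.491  2.927] 11.7 [-0.345 -0.17   1.948 -0.403  0.65  -0.995]
[ 0.611 -0.16   0.337] 120.92359700750706 up [-0.705  0.    -0.709]
```

Fully up within ~2 mm, and the tip at ~91 mm clears everything in the sweep. Now the swing to the bracket at about 185°. I hold the tool heading fixed so the sleeve turns in the pads.

```bash
python3 - <<'E'
from h import *
arc([1,3,5.5,8,10.5,13,15.5,18,20.5,23,25.5,28,30.5,33],turn=0)
E
```

```text
1 [ 0.07 -0.28 -0.07] [0. 0. 0.]
3 [ 0.2  -0.85 -0.2 ] [0. 0. 0.]
5.5 [ 0.34 -1.56 -0.34] [0. 0. 0.]
8 [ 0.45 -2.29 -0.45] [0. 0. 0.]
10.5 [ 0.55 -3.02 -0.55] [0. 0. 0.]
13 [ 0.62 -3.75 -0.62] [0. 0. 0.]
15.5 [ 0.67 -4.49 -0.67] [0. 0. 0.]
18 [ 0.7  -5.24 -0.69] [0. 0. 0.]
20.5 [ 0.7  -5.98 -0.7 ] [0. 0. 0.]
23 [ 0.68 -6.72 -0.68] [0. 0. 0.]
25.5 [ 0.64 -7.46 -0.64] [0. 0. 0.]
28 [ 0.57 -8.2  -0.57] [0. 0. 0.]
30.5 [ 0.48 -8.93 -0.49] [0. 0. 0.]
33 [ 0.37 -9.66 -0.38] [0. 0. 0.]
```

Request:
arm_command --deltas '[[[0.07,-0.28,-0.07,0,0,0],[0.2,-0.85,-0.2,0,0,0],[0.34,-1.56,-0.34,0,0,0],[0.45,-2.29,-0.45,0,0,0],[0.55,-3.02,-0.55,0,0,0],[0.62,-3.75,-0.62,0,0,0],[0.67,-4.49,-0.67,0,0,0],[0.7,-5.24,-0.69,0,0,0]]]'

```text
t: 12.37
tool_pos: [0.5794, -0.2012, 0.3248]
ee_rot: [0.359, 0.311, 0.871, -0.128]
contact_force: [-2.2, 12.4, 3.4]
gripper_width: 0.247
grip_force: 65.3
```

```bash
python3 chk.py; python3 - <<'E'
from h import *
arc([2.5,5,7.5,10,12.5,15,17.5,20,22.5,25,27.5,30,32.5,35,37.5,40,42.5,45,47],turn=0)
E
```

```text
s hook_seat [200.3, 328.7] 0.75
w hook_seat [216.5, 324.3] 0.7
[ 0.57  -0.195  0.281]
s driver_bail [200.5, 328.1] 0.8
w driver_bail [220.4, 325.3] 0.89
[ 0.571 -0.196  0.281]
s driver_tip [312.8, 331.8] 0.72
[ 0.579 -0.202  0.325] [-3.998  5.663  1.885] 12.8667 [-0.45  -0.266  2.029 -0.287  0.632 -1.167]
[ 0.57  -0.194  0.337] 139.0333042843461 up [-0.704 -0.001 -0.71 ]
2.5 [ 0.   -0.75 -0.  ] [0. 0. 0.]
5 [-0.02 -1.49  0.02] [0. 0. 0.]
7.5 [-0.06 -2.23  0.06] [0. 0. 0.]
10 [-0.12 -2.97  0.13] [0. 0. 0.]
12.5 [-0.21 -3.71  0.22] [0. 0. 0.]
15 [-0.32 -4.44  0.33] [0. 0. 0.]
17.5 [-0.46 -5.16  0.46] [0. 0. 0.]
20 [-0.61 -5.87  0.62] [0. 0. 0.]
22.5 [-0.79 -6.57  0.8 ] [0. 0. 0.]
25 [-0.99 -7.26  1.  ] [0. 0. 0.]
27.5 [-1.21 -7.94  1.22] [0. 0. 0.]
30 [-1.45 -8.6   1.46] [0. 0. 0.]
32.5 [-1.71 -9.25  1.72] [0. 0. 0.]
35 [-2.   -9.88  2.  ] [0. 0. 0.]
37.5 [ -2.3  -10.49   2.3 ] [0. 0. 0.]
40 [ -2.62 -11.09   2.61] [0. 0. 0.]
42.5 [ -2.95 -11.66   2.95] [0. 0. 0.]
45 [ -3.31 -12.21   3.3 ] [0. 0. 0.]
47 [ -3.61 -12.64   3.6 ] [0. 0. 0.]
```

Request:
arm_command --deltas '[[[0,-0.75,0,0,0,0],[-0.02,-1.49,0.02,0,0,0],[-0.06,-2.23,0.06,0,0,0],[-0.12,-2.97,0.13,0,0,0],[-0.21,-3.71,0.22,0,0,0],[-0.32,-4.44,0.33,0,0,0],[-0.46,-5.16,0.46,0,0,0],[-0.61,-5.87,0.62,0,0,0]]]'

```text
t: 13.53
tool_pos: [0.5491, -0.253, 0.3255]
ee_rot: [0.36, 0.312, 0.87, -0.128]
contact_force: [-1.4, 3.6, 2.0]
gripper_width: 0.246
grip_force: 71.0
```

Request:
arm_command --deltas '[[[-0.18,-0.7,0.18,0,0,0],[-0.38,-1.39,0.38,0,0,0],[-0.6,-2.07,0.6,0,0,0],[-0.84,-2.73,0.84,0,0,0],[-1.1,-3.38,1.1,0,0,0],[-1.39,-4.01,1.38,0,0,0],[-1.69,-4.62,1.68,0,0,0],[-2.01,-5.22,1.99,0,0,0]]]'

```text
t: 14.2
tool_pos: [0.5378, -0.3116, 0.3256]
ee_rot: [0.36, 0.312, 0.87, -0.129]
contact_force: [-0.4, 4.8, 2.8]
gripper_width: 0.246
grip_force: 75.4
```

```bash
cat >> chk.py <<'E'
t=cam("top")
for n,c in(("s",p),("w",w),("t",t)):
  for k,z in(("driver_tip",.091),("work_point",.019)):
    for r in mark_of(c,k)[:1]: print(n,k,r["pixel"],round(r["score"],2),atz(c,r["pixel"],z))
E
python3 chk.py; python3 - <<'E'
from h import *
arc([1.5,3,4.5,6],turn=0)
E
```

```text
s hook_grip [139.5, 354.2] 0.97
w hook_grip [341.4, 320.3] 0.72
[ 0.522 -0.302  0.339]
s hook_seat [174.7, 353.8] 0.86
w hook_seat [214.1, 324.1] 0.62
[ 0.523 -0.301  0.283]
s driver_bail [173.7, 347.9] 0.57
w driver_bail [216.1, 329.7] 0.91
[ 0.531 -0.304  0.282]
s driver_tip [278.0, 351.5] 0.6
w driver_tip [214.0, 323.6] 0.16
[ 0.548 -0.3    0.183]
[ 0.538 -0.311  0.325] [-4.186  1.384  3.45 ] 14.7 [-0.714 -0.279  2.038  0.032  0.6   -1.615]
[ 0.529 -0.303  0.337] 179.06561949388313 up [-0.705 -0.    -0.709]
s driver_tip [278.0, 351.5] 0.6 [ 0.524 -0.308  0.091]
s work_point [308.3, 347.4] 0.61 [ 0.529 -0.326  0.019]
w driver_tip [214.0, 323.6] 0.16 [ 0.775 -0.51   0.091]
t driver_tip [287.2, 370.2] 0.57 [ 0.531 -0.326  0.091]
t work_point [289.8, 362.7] 0.53 [ 0.527 -0.317  0.019]
1.5 [-0.2  -0.35  0.2 ] [0. 0. 0.]
3 [-0.41 -0.68  0.4 ] [0. 0. 0.]
4.5 [-0.62 -1.01  0.62] [0. 0. 0.]
6 [-0.84 -1.34  0.83] [0. 0. 0.]
```

Request:
arm_command --deltas '[[[-0.2,-0.35,0.2,0,0,0],[-0.41,-0.68,0.4,0,0,0],[-0.62,-1.01,0.62,0,0,0],[-0.8,-1.27,0.79,0,0,0],[-0.8,-1.27,0.79,0,0,0],[-0.8,-1.27,0.79,0,0,0],[-0.8,-1.27,0.79,0,0,0]]]'

```text
t: 15.63
tool_pos: [0.539, -0.3289, 0.3262]
ee_rot: [0.36, 0.312, 0.869, -0.129]
contact_force: [5.3, -2.6, -0.5]
gripper_width: 0.245
grip_force: 78.8
```

```bash
python3 chk.py; python3 - <<'E'
from h import *
w=cam("wrist");p=cam("side")
a=w["color"][60:380,120:520];b=cv2.resize(p["color"][130:330,290:430],(400,570))[:280]
b=cv2.resize(p["color"][120:330,280:430],(200,280));b=np.hstack([b,np.zeros((280,200,3),np.uint8)])
cv2.imwrite("pics/c6.png",np.vstack([a,b])[:,:,::-1])
E
```

```text
s hook_grip [134.3, 351.5] 0.67
w hook_grip [341.7, 324.7] 0.7
[ 0.525 -0.318  0.342]
s hook_seat [169.5, 349.6] 0.56
w hook_seat [211.1, 325.3] 0.69
[ 0.527 -0.319  0.284]
s driver_bail [177.8, 347.3] 0.91
w driver_bail [217.7, 330.9] 0.65
[ 0.533 -0.32   0.276]
s driver_tip [268.3, 348.1] 0.64
[ 0.539 -0.329  0.326] [ 4.296 -4.03  -0.636] 16.1333 [-0.742 -0.255  2.018  0.068  0.594 -1.664]
[ 0.53  -0.321  0.338] -174.91211396821546 up [-0.707  0.001 -0.707]
s driver_tip [268.3, 348.1] 0.64 [ 0.526 -0.345  0.091]
s work_point [306.0, 347.8] 0.69 [ 0.527 -0.334  0.019]
t work_point [287.5, 360.9] 0.8 [ 0.532 -0.313  0.019]
```

View pics/c6.png

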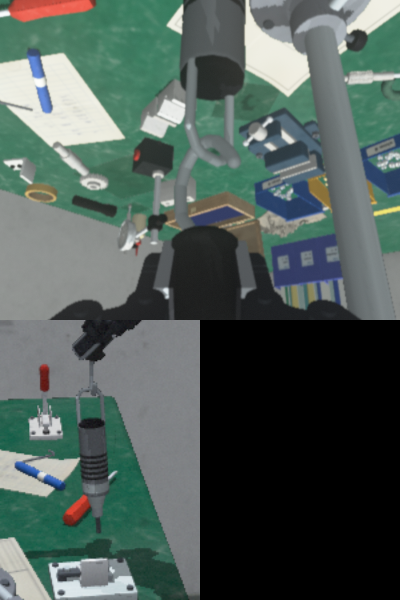

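The driver hangs by its bail in the hook (wrist crop ~(215,150)), and the bit is above the bracket plate in the side crop. Opening the jaw, then backing straight out.

Request:
arm_command --deltas '[[[0,0,0,0,0,0],[0,0,0,0,0,0],[0,0,0,0,0,0],[0,0,0,0,0,0],[0,0,0,0,0,0],[0,0,0,0,0,0],[0,0,0,0,0,0],[0,0,0,0,0,0]]]' --jaw 0

```text
t: 17.25
tool_pos: [0.5386, -0.3279, 0.3254]
ee_rot: [0.359, 0.312, 0.87, -0.129]
contact_force: [0.8, 0.1, -0.7]
gripper_width: 1.0
grip_force: 0.0
```

Request:
arm_command --deltas '[[[0,0,-1,0,0,0],[0,0,-3,0,0,0],[0,0,-5,0,0,0],[0,0,-8,0,0,0],[0,0,-11,0,0,0],[0,0,-13,0,0,0],[0,0,-14,0,0,0],[0,0,-14,0,0,0]]]'

```text
t: 17.92
tool_pos: [0.4622, -0.265, 0.4277]
ee_rot: [0.362, 0.311, 0.869, -0.13]
contact_force: [0.9, -0.4, -0.1]
gripper_width: 0.997
grip_force: 0.0
```

```bash
for i in 1 2; do python3 chk.py; done; python3 - <<'E'
from h import *
w=cam("wrist");p=cam("side");t=cam("top")
a=w["color"][0:300,120:520];b=cv2.resize(p["color"][120:330,280:430],(200,280));c=cv2.resize(t["color"][230:330,310:410],(200,280))
cv2.imwrite("pics/c7.png",np.vstack([a,np.hstack([b,c])])[:,:,::-1])
E
```

```text
s hook_grip [137.3, 350.7] 0.76
s hook_seat [173.6, 346.6] 0.85
w hook_seat [170.6, 322.1] 0.58
[ 0.532 -0.325  0.276]
s driver_bail [172.4, 345.2] 0.7
s driver_tip [275.3, 351.6] 0.79
[ 0.462 -0.265  0.424] [0.109 0.121 0.114] 18.4167 [-0.758 -0.588  2.075  0.064  0.874 -1.661]
[ 0.453 -0.258  0.436] 168.894919673639 up [-0.705  0.    -0.709]
s driver_tip [275.3, 351.6] 0.79 [ 0.523 -0.318  0.091]
s work_point [308.2, 348.7] 0.61 [ 0.526 -0.326  0.019]
t work_point [286.3, 364.3] 0.83 [ 0.535 -0.321  0.019]
s hook_grip [135.1, 349.4] 0.73
w hook_grip [235.6, 324.8] 0.94
[ 0.528 -0.319  0.341]
s hook_seat [172.5, 349.4] 0.92
w hook_seat [168.0, 321.3] 0.64
[ 0.527 -0.322  0.278]
s driver_bail [170.3, 346.1] 0.63
w driver_bail [172.6, 327.4] 0.95
[ 0.532 -0.32   0.282]
s driver_tip [271.3, 350.0] 0.92
w driver_tip [24.5, 315.8] 0.69
[ 0.524 -0.327  0.094]
[ 0.462 -0.265  0.425] [-0.035  0.279 -0.614] 19.2667 [-0.758 -0.589  2.075  0.064  0.874 -1.661]
[ 0.453 -0.258  0.437] 168.86952403669596 up [-0.706  0.    -0.709]
s driver_tip [271.3, 350.0] 0.92 [ 0.524 -0.333  0.091]
s work_point [308.8, 349.7] 0.93 [ 0.525 -0.324  0.019]
w driver_tip [24.5, 315.8] 0.69 [ 0.524 -0.328  0.091]
t work_point [288.7, 365.7] 0.92 [ 0.53  -0.324  0.019]
```

View pics/c7.png

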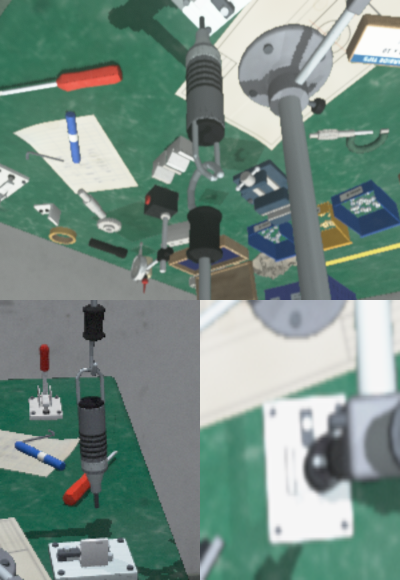

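The driver hangs upright, with its tip within about 6 mm of the work point in plan, and the robot is clear of it. I let the swing die away, then hand in.

Request:
arm_command --deltas '[[[0,0,0,0,0,0],[0,0,0,0,0,0],[0,0,0,0,0,0],[0,0,0,0,0,0],[0,0,0,0,0,0],[0,0,0,0,0,0],[0,0,0,0,0,0],[0,0,0,0,0,0]]]'

```text
t: 20.43
tool_pos: [0.4623, -0.2652, 0.4246]
ee_rot: [0.359, 0.312, 0.87, -0.129]
contact_force: [-0.1, 0.4, -0.6]
gripper_width: 0.997
grip_force: 0.0
```

Request:
arm_command --deltas '[[[0,0,0,0,0,0],[0,0,0,0,0,0],[0,0,0,0,0,0],[0,0,0,0,0,0],[0,0,0,0,0,0],[0,0,0,0,0,0],[0,0,0,0,0,0],[0,0,0,0,0,0]]]'

```text
t: 21.1
tool_pos: [0.4623, -0.2652, 0.4247]
ee_rot: [0.359, 0.312, 0.87, -0.129]
contact_force: [0.4, -0.5, 0.0]
gripper_width: 0.996
grip_force: 0.0
```

Request:
arm_command --deltas '[[[0,0,0,0,0,0],[0,0,0,0,0,0],[0,0,0,0,0,0],[0,0,0,0,0,0],[0,0,0,0,0,0],[0,0,0,0,0,0],[0,0,0,0,0,0],[0,0,0,0,0,0]]]'

```text
t: 21.77
tool_pos: [0.4623, -0.2652, 0.4247]
ee_rot: [0.359, 0.312, 0.87, -0.129]
contact_force: [-1.4, -0.3, -0.2]
gripper_width: 1.0
grip_force: 0.0
```

```bash
python3 chk.py | tail -6; python3 -c "
from h import *
print(job.sign_off())"
```

```text
[ 0.462 -0.265  0.425] [0.877 0.375 0.072] 22.2667 [-0.758 -0.589  2.075  0.064  0.874 -1.661]
[ 0.453 -0.258  0.437] 168.86557150713168 up [-0.706  0.    -0.709]
s driver_tip [275.7, 350.4] 0.8 [ 0.525 -0.317  0.091]
s work_point [309.6, 346.7] 0.82 [ 0.531 -0.322  0.019]
w driver_tip [18.2, 321.6] 0.8 [ 0.523 -0.319  0.091]
t work_point [288.5, 362.8] 0.92 [ 0.53  -0.317  0.019]
the job is handed in; nothing more can be done
None
```

Job handed in at about 22 s: the driver hangs on the raised hook with its bit about 6 mm from the middle of the bracket's foot by camera, and the arm is clear; the sign-off gave no verdict.

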